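Crack open a plaster press mould with a wedge

ROBOT

A 6-joint arm with a two-finger parallel gripper is mounted at the origin on the work surface. World frame = base frame: x ahead of the robot, y to its left, z up, the work surface at z = 0. Lengths are in mm, angles in degrees, forces in N, time in s.
With the tool pointing down it reaches from about 350 to 850 mm from the base axis. Payload 8.1 kg.
Tool frame: the origin (TCP) lies on the centre line of the jaws, within the pads' length; the fingertips stand r.tip_extent ahead of it and the grasp point (between the pads) lies 8 mm behind it (r.tip_extent is the distance from the TCP to the fingertips, in mm); z points along the fingers, y is the direction in which the jaws open and shut (so a half turn about z gives the same grasp; the last joint's range is limited). The gripper opens to 85 mm and grips with 20 to 120 N. Pads are 22 mm wide; open, the fingers measure 114 mm over their backs; the gripper's body (76 mm by 85 mm) begins 54 mm behind the grasp point. The pads swing forward as they close: fully open they stand 13 mm farther back than shut.
Start: joints at [-69.924, 7.471, 85.268, -0, 87.261, -4.893], TCP at [253.301, -543.915, 207.792] pointing down, gripper open.
Joint ranges: [-169.43, 169.43], [-51.17, 129.36], [1.28, 143.12], [-76.62, 256.62], [0, 156.53], [-152.29, 152.29]. Speed limits (degrees/s): [136.94, 136.94, 159.86, 180, 180, 180].

INTERFACE

Orientations are given as [roll, pitch, yaw] about the fixed x, y, z axes, in that order (R = Rz(yaw) Ry(pitch) Rx(roll)).
In Python, from bench import sense, optics, hand_in, spotter, r gives the robot as it stands.
- The arm moves only by the tool apply_moves, never from a script. Its argument "series" is a list of rows, each a list of 3 entries, a list of its own where there are three numbers: the opening, from 0 (shut) to 1 (fully open), then the shift along the world's x, y, z in m, then the turn about the world's z in rad. In form: [[grip, [x, y, z], turn], ...]. A call has 1 to 5 rows; each row is the pose to reach, as a shift and turn from the pose measured when the call began; what a row does not reach only later rows make up. A row lasts 1/8 s, in which the tool goes at most 62.5 mm and 10.7 degrees, less where a joint would pass 70% of its speed; a pose out of reach is approached as far as the arm can. A call with a gripper value outside its range is refused whole. The fingers move at their own pace and stop on an object; "grip_force" is the grip in N (left out, the last holds). Time passes only in rows, so rows that repeat a pose let the fingers close. It gives the time, the measured TCP pose, the force and the opening at its end, in the units of the state.
- sense(): the state, without advancing time (a new reading comes with each control period).
- optics.snapshot(name): name is "scene" or "top" or "wrist"; returns a dict with "color" (384x512x3 uint8, blue, green, red), "intrinsics" (3x3 intrinsics, pixels), "rvec" (rotation vector, rad) and "tvec" (3), from world to camera coordinates, as OpenCV has them. Camera axes: x right, y down, z forward; pixel columns grow to the right and rows downward; lengths in mm; the calibration is good to about 2 mm. A picture is of the moment at which its call begins. There is no depth.
- hand_in(): hands the job in, once; it reports no verdict.
Trained networks look in a picture, given as the dict that the camera call returned (one of the last four; its "shot" number tells which), for a name from the list of things; names that differ only in an ending like _2 or _b are one class to them, and where a whole thing is asked for, a point or a joint stands for the part that bears it (a point fixed in the world has none). Each returns a list of dicts, best first, with "p" (0 to 1); they miss things now and then, are a little off and sometimes report something else, mostly with a low value. They report only what shows in the picture. A call takes as long as a camera call. They do not tell look-alikes from the thing itself.
- spotter.search_frame(picture, query): "xyz" ([x, y, z] in mm, in the coordinates of the camera as it stood for that picture, good to about 4 mm: the middle of the surface that is visible of it).
- spotter.masks_of(picture, query): "mask" (384x512 bool, what is visible of it).
The state is a dict: "time": time; "joint_pos": joint angles; "qd": joint speeds; "joint_efforts": joint torques, N m; "tool_pos": TCP position; "tcp_rot": TCP orientation; "ft_force": force on the tool from outside, world axes, zero at the start; "wrist_torque": the same for the moment, N m; "finger_gap": finger opening in mm.
Only numpy, scipy, OpenCV 4.12 (cv2) and the standard library are available. Lean on these libraries where they do the work, as an engineer would, in place of code of your own. Each camera call takes 0.05 s, during which the arm holds its last target.

TASK

Open the plaster press mould: first swing the steel hold-down bar out from over it, to the robot's left, until it clicks fully home in its parked position. Then pick up the wooden wedge and push it, thin end first, into the pry slot in the front of the upper half, until the front edge of the upper half just lifts off the lower one, leaving a gap of about 4 mm at the seam and the half still sitting between its locating strips. Finish holding it like that: keep the wedge in the gripper under the lifted edge, with nothing of the robot touching the plaster upper half, and leave the other things on the bench where they are.

Things in the scene. Friction and masses are not known exactly. Their poses are not given: they have to be found in the camera images.
- mould_stand: Fixed stand: plywood board 250 x 180 x 15 mm carrying the lower mould half, a plaster slab with its flat top 45 mm above the bench (x -130 to +75, y -75 to +75 mm). Origin: on the bench under the centre of the upper half; x from the front (pry slot, robot side) to the back (steel post at x 92 mm), y left, z up. The bare ledge before the upper half is x -130 to -60 mm.
- mould_top: Upper half: loose plaster block 120 (x) x 130 (y) x 55 mm high, 0.55 to 0.92 kg, between low strips (10 mm high, 1 mm clear) behind and beside its back part. Origin: centre of its underside, axes as the stand's. Pry slot in the middle of its front (-x) face at the bottom: 56 mm wide, 7 mm high, 40 mm deep. Lifted by a wedge there it tips slightly about its back lower edge.
- top_edge (a point): Point on the upper half: middle of its front lower edge line (x = -60, y = 0, z = 0 mm in its frame), in the mouth of the pry slot at seam height. The slot's roof is 7 mm above this point.
- seam_base (a point): Fixed point on the top face of the lower half (45 mm above the bench) right under top_edge as seated, axes as the stand's. The seam's gap is the height of top_edge above this point: 0 when shut.
- hold_bar (a joint): Angle of the hold-down bar about the upright post: 0 = pointing to the front over the upper half, growing as its end swings to the left (+y, clockwise from above); end stop 1.40 rad. It stays where left (friction under 1 N at the grip). From about 0.9 rad a spring plunger resists (about 2 N at the grip) up to 1.2 rad; past that it draws the bar home into the parked detent at the stop.
- bar_knob (a point): Middle of the top of the black upright hand grip at the bar's free end: cylinder 18 mm in diameter, 45 mm long, its top 178 mm above the bench, 135 mm from the pivot. The bar below it (22 mm wide) has its top at 133 mm. A clamp screw with T handle (44 mm long, top at 160 mm) stands on the bar 85 mm from the pivot; its pad hangs 2.5 mm above the upper half.
- bar_pivot (a point): Fixed point on the pivot axis of the bar (x = 92, y = 0 mm in the stand's frame), 126 mm above the bench. The bar's end at angle a is at pivot + 135 mm * (-cos a, +sin a) in the stand's x, y.
- wedge: Plain wooden wedge lying on its flat base: 95 mm long (x), 34 wide (y), 3 mm thick at the thin end (+x) rising evenly to 31.5 mm at the butt (-x); 40 g. Origin: centre of its underside. 25 mm from the butt it is 24 mm high. Slid flat on the ledge it meets the slot's roof with its tip about 13 mm inside the front face, then lifts the edge 3 mm per 10 mm pushed.
- wedge_tip (a point): Middle of the thin end of the wedge, on its underside (x = 47.5 mm in its frame).
- smoothing_block: Bystander: wooden block of even thickness with rounded edges, 95 x 36 x 22 mm; it may lie where the wedge might be. Origin: centre of its underside.
- clay_bowl: Bystander: small terracotta bowl, 84 mm wide, 36 mm high. Origin: centre of its underside.
- clay_dish: Bystander: small terracotta dish, 88 mm wide, 28 mm high. Origin: centre of its underside.
- paper_cup: Bystander: white cup, 76 mm wide, 92 mm high. Origin: centre of its underside.
- glaze_jar: Bystander: white jar with a grey lid, 72 mm wide, 100 mm high. Origin: centre of its underside.
- tool_pot: Bystander: dark steel pot 88 mm wide, 110 mm high, with brushes and tools standing in it to about 270 mm. Origin: centre of its underside.
- kiln_prop: Bystander: cream square refractory post lying down, 75 x 34 x 34 mm. Origin: centre of its underside.
Things that resemble listed ones, but are neither listed nor needed, are in the scene too. Leave any orange look-alike of the wedge alone. Leave any green look-alike of the mould_top alone.

How it is judged (in metres and radians):
On the way, in this order (a step that is already met when the one before it is completed fails the run):
1. the hold-down bar is swung out and seated in its parked detent (value of joint hold_bar above 1.35 rad), for 0.3 s.
2. the wedge, in the gripper, lifts the front edge of the upper half off the lower half (value of joint hold_bar above 1.35 rad and contact force between the fingers and wedge above 2 N and z of top_edge in the frame of seam_base between 0.002 and 0.007 m and contact force between wedge and mould_top above 1 N and contact force between each of the fingers, the arm and mould_top below 0.3 N), for 0.2 s.
At the end, for the whole second after the job is handed in: Bar parked (above 1.35 rad), off the mould; front edge of the upper half 2 to 7 mm above the lower, carried by the wedge (over 1 N), which the fingers grip (over 2 N); robot not touching the upper half, which is at rest within 6 mm of its seat (all of step 2 and x of mould_top in the frame of mould_stand between -0.006 and 0.006 m and y of mould_top in the frame of mould_stand between -0.006 and 0.006 m and contact force between hold_bar and mould_top below 0.3 N and linear speed of each of mould_top, wedge below 0.02 m/s); the arm keeps its last pose, push and grip.
It fails at once if the upper half is forced up off its seat (front edge more than 15 mm up) or shoved more than 12 mm aside (z of top_edge in the frame of seam_base above 0.015 m or distance of mould_top from where it was at the start of the episode above 0.012 m).
It fails at once if another thing on the bench is shifted by more than 30 mm or knocked over (distance of any of smoothing_block, clay_bowl, clay_dish, paper_cup, glaze_jar, tool_pot, kiln_prop from where it was at the start of the episode above 0.03 m or angle between any of smoothing_block, clay_bowl, clay_dish, paper_cup, glaze_jar, tool_pot, kiln_prop's own z axis and vertical above 0.5 rad).
It also fails if it takes over 61 s, if anything falls off the work surface, if the arm or the gripper's body presses on something with over 40 N, if the wrist force passes 120 N, or if a joint passes its speed limit or range.

## Working session

There is one attempt and no reset: what is moved stays moved. The work goes in short steps, Python scripts to look and compute and a tool call to move; the robot and the scene stay as the last step left them, time stands still between calls to the robot, and variables do not carry over. Pictures are saved under pics/ and viewed, and the job is handed in when it is done.

Besides the shell and the picture viewer there is one more tool, called after "Emit:" as name(argument=value, ...) on one line, values as JSON. apply_moves: Moves the arm, as the interface text tells. Its arguments: {"type":"object","properties":{"series":{"type":"array"},"grip_force":{"type":"number"}},"required":["series"]}

```bash
ls; mkdir -p pics; python3 - <<'E'
from bench import sense, optics, spotter, r
import cv2,numpy as np
print(sense(), r.tip_extent)
for n in ["scene","top"]:
    s=optics.snapshot(n); cv2.imwrite(f"pics/{n}0.png",s["color"])
    R,_=cv2.Rodrigues(np.array(s["rvec"],float)); t=np.array(s["tvec"],float).ravel()
    print(n,"cam at",-R.T@t)
    for q in ["mould_top","mould_stand","bar_knob","wedge","wedge_tip","smoothing_block","top_edge","clay_bowl","clay_dish","paper_cup","glaze_jar","tool_pot","kiln_prop"]:
        try:
            for d in spotter.search_frame(s,q)[:3]:
                print(q,round(d["p"],2),np.round(R.T@(np.array(d["xyz"])-t)))
        except Exception as e: print(q,e)
E
```

```text
pics
{'time': 0.0, 'joint_pos': array([-6.99249456e+01,  7.51539010e+00,  8.53304804e+01,  2.67579210e-04,
        8.72605752e+01, -4.89344637e+00]), 'qd': array([-0.08173188, -0.02385869, -0.04514083,  0.01528679,  0.05322822,
       -0.05808541]), 'joint_efforts': array([ 9.26249195e-04, -5.69399750e+01, -5.00544655e+01, -2.84447196e-04,
        1.47637655e-02,  2.69201280e-05]), 'tool_pos': array([ 253.08489322, -543.35373555,  206.73001341]), 'tcp_rot': array([-1.79893965e+02, -9.34639782e-03,  2.49684791e+01]), 'ft_force': array([-0.59450503, -0.53036405, -0.64453635]), 'wrist_torque': array([-0.01291051,  0.04005349,  0.00627712]), 'finger_gap': 85.54320494483758} 11.0
scene cam at [ 899.7077171  -703.72331536  884.18602377]
mould_top 0.78 [ 587. -169.   97.]
mould_top 0.64 [721.  86.  54.]
mould_top 0.61 [ 616. -158.   47.]
mould_stand 0.71 [ 609. -156.   48.]
bar_knob 0.8 [ 602. -139.  133.]
wedge 0.95 [ 261. -395.   16.]
wedge 0.91 [ 507. -364.   15.]
wedge_tip 0.95 [ 506. -368.   20.]
wedge_tip 0.68 [ 601. -139.  132.]
wedge_tip 0.57 [ 263. -394.   14.]
smoothing_block 0.65
[... 634 characters left out ...]
708. 106.  56.]
mould_stand 0.56 [ 538. -130.   49.]
bar_knob 0.6 [ 601. -135.  136.]
wedge 0.72 [ 260. -395.   13.]
wedge 0.63 [ 504. -361.   18.]
wedge_tip 0.73 [ 259. -400.   19.]
wedge_tip 0.56 [ 507. -358.   15.]
smoothing_block 0.71 [365. 180.  13.]
smoothing_block 0.54 [524. 294.  20.]
smoothing_block 0.21 [ 622. -452.   38.]
top_edge 0.81 [ 575. -145.  103.]
top_edge 0.7 [703. 110.  55.]
clay_bowl 0.97 [367. 176.  15.]
clay_bowl 0.21 [ 577. -147.  102.]
clay_dish 0.63 [ 344. -226.   10.]
paper_cup 0.79 [740. 285.  46.]
paper_cup 0.42 [366. 178.  15.]
glaze_jar 0.69 [634. 407. 103.]
tool_pot 0.87 [ 711. -347.   98.]
kiln_prop 0.76 [ 621. -451.   36.]
kiln_prop 0.25 [ 536. -126.   45.]
```

View pics/scene0.png

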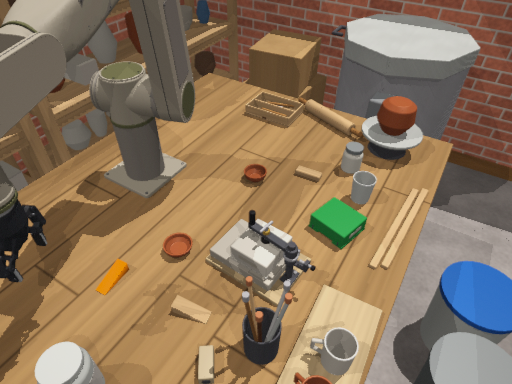

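View pics/top0.png

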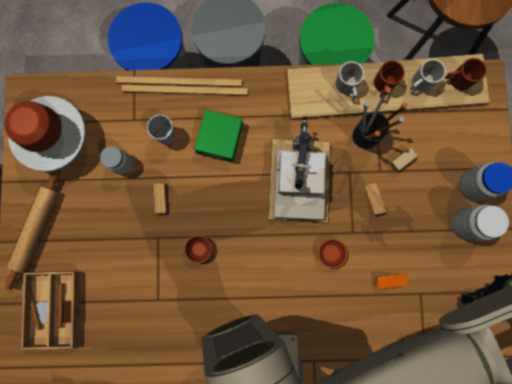

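The scene view shows the stand at about (260,255), the real wedge at (190,308) and the orange look-alike at (112,277). In the top view the stand is at (300,180) and the wedge at (375,198). I'll zoom in to measure.

```bash
cat > h.py <<'E'
from bench import sense, optics, spotter, r
import cv2,numpy as np
def cam(s):
    R,_=cv2.Rodrigues(np.array(s["rvec"],float)); return R,np.array(s["tvec"],float).ravel(),np.array(s["intrinsics"],float)
def toplane(s,uv,z):
    R,t,K=cam(s); uv=np.atleast_2d(uv).astype(float)
    d=(R.T@np.linalg.inv(K)@np.c_[uv,np.ones(len(uv))].T).T; c=-R.T@t
    return c+d*((z-c[2])/d[:,2])[:,None]
def proj(s,P):
    p,_=cv2.projectPoints(np.atleast_2d(P).astype(float),np.array(s["rvec"],float),np.array(s["tvec"],float),np.array(s["intrinsics"],float),None); return p.reshape(-1,2)
def crop(s,u0,v0,u1,v1,k,name):
    cv2.imwrite("pics/"+name,cv2.resize(s["color"][v0:v1,u0:u1],None,fx=k,fy=k,interpolation=cv2.INTER_CUBIC))
E
python3 - <<'E'
from h import *
import pickle
for n in ["scene","top"]:
    s=optics.snapshot(n); pickle.dump(s,open(n+"0.pkl","wb"))
    if n=="top": crop(s,260,110,420,230,5,"topc.png")
    else: crop(s,150,190,330,330,4,"scenec.png")
    for d in spotter.masks_of(s,"wedge")[:3]:
        m=d["mask"].astype(np.uint8); ys,xs=np.nonzero(m)
        print(n,d["p"],m.sum(),xs.mean(),ys.mean(),cv2.boxPoints(cv2.minAreaRect(np.c_[xs,ys].astype(np.float32))).round(1).tolist())
E
```

```text
scene 0.96 589 189.66213921901527 309.33106960950767 [[169.0, 309.0], [176.39999389648438, 294.20001220703125], [211.1999969482422, 311.6000061035156], [203.8000030517578, 326.3999938964844]]
scene 0.79 543 112.51197053406999 275.9742173112339 [[94.19999694824219, 288.1000061035156], [117.9000015258789, 256.3999938964844], [130.39999389648438, 265.79998779296875], [106.5999984741211, 297.5]]
top 0.66 376 391.4441489361702 280.61170212765956 [[375.3999938964844, 276.29998779296875], [406.6000061035156, 272.79998779296875], [408.0, 285.1000061035156], [376.70001220703125, 288.6000061035156]]
top 0.65 364 375.10714285714283 198.8543956043956 [[363.70001220703125, 186.10000610351562], [376.0, 182.0], [385.70001220703125, 211.10000610351562], [373.3999938964844, 215.1999969482422]]
top 0.18 475 301.33473684210526 159.81473684210528 [[292.3999938964844, 187.6999969482422], [296.20001220703125, 132.5], [311.3999938964844, 133.60000610351562], [307.6000061035156, 188.6999969482422]]
```

View pics/topc.png

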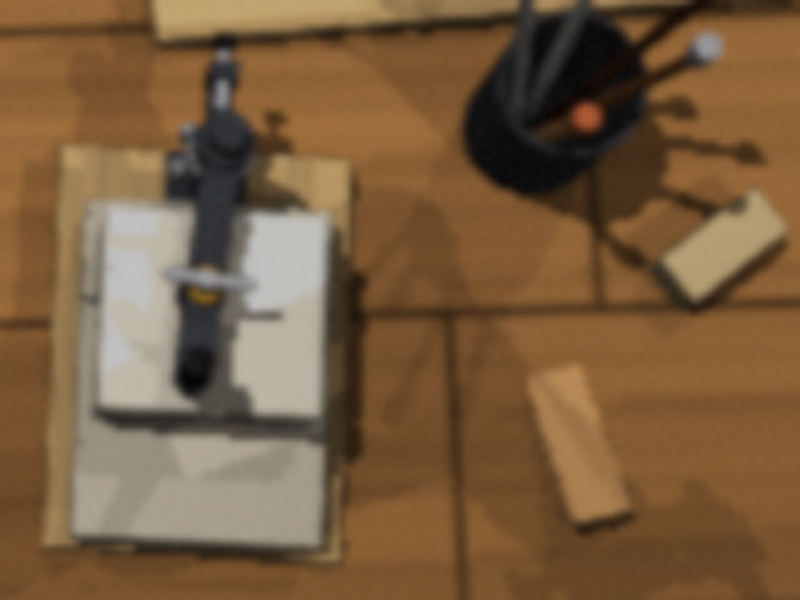

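View pics/scenec.png

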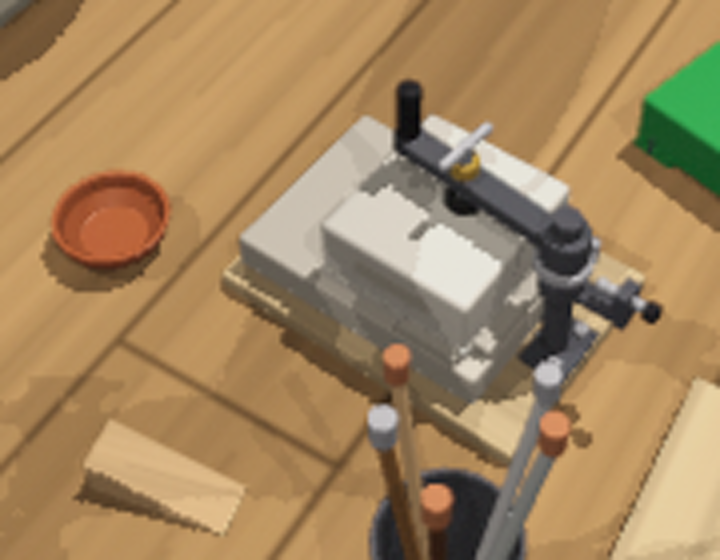

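```bash
cat > fit.py <<'E'
from h import *
import pickle
from scipy.optimize import least_squares
T=pickle.load(open("top0.pkl","rb"));S=pickle.load(open("scene0.pkl","rb"))
tp=lambda u,v:np.array([260+(u+.5)/5-.5,110+(v+.5)/5-.5])
sp=lambda u,v:np.array([150+(u+.5)/4-.5,190+(v+.5)/4-.5])
def W(p,L):
    c,s=np.cos(p[2]),np.sin(p[2]); L=np.atleast_2d(L).astype(float)
    return np.c_[p[0]+c*L[:,0]-s*L[:,1],p[1]+s*L[:,0]+c*L[:,1],L[:,2]]
def fit(obs,p0):
    f=lambda p:np.concatenate([(proj(s,W(p,L))[0]-uv) for s,L,uv in obs])
    q=least_squares(f,p0); return q.x,f(q.x).reshape(-1,2)
st=[(T,[-130,75,45],tp(72,537)),(T,[-130,-75,45],tp(323,545)),(T,[-60,65,100],tp(97,408)),(T,[-60,-65,100],tp(322,418)),(T,[60,65,100],tp(103,207)),(T,[60,-65,100],tp(330,212)),
 (S,[-130,-75,45],sp(240,240)),(S,[-130,75,45],sp(365,117)),(S,[-60,-65,100],sp(324,228)),(S,[60,-65,100],sp(465,310))]
p,e=fit(st,[590,-140,0.]); print("stand",p[:2],np.degrees(p[2])); print(e.round(1).tolist())
for nm,o in (("top",[x for x in st if x[0] is T]),("scene",[x for x in st if x[0] is S])):
    q,e=fit(o,p); print(nm,q[:2],np.degrees(q[2]))
print("knob top T",toplane(T,tp(195,362),178),"S",toplane(S,sp(409,88),178))
pv=W(p,[[92,0,126]])[0]; print("pivot",pv, "pivot px", (proj(T,pv)-[260,110])*5)
# wedge
w=[(T,[-47.5,17,31.5],None)]
b=[tp(530,378),tp(580,365),tp(633,515),tp(577,527)]
print(toplane(T,b,3),toplane(T,b,31.5))
b=[sp(108,422),sp(84,465),sp(222,535),sp(245,488)]
print(toplane(S,b,3),toplane(S,b,31.5))
E
python3 fit.py
```

```text
stand [ 580.87441393 -135.23473294] -3.7594408662895225
[[-0.3, -0.5], [0.0, -0.1], [-0.3, -0.2], [0.1, -0.5], [-0.1, -1.0], [-0.6, -0.4], [-1.2, -0.3], [-0.8, -0.8], [-1.4, -0.5], [0.5, 0.6]]
top [ 579.56677544 -135.73180958] -3.767982616788556
scene [ 582.98161091 -135.12957451] -4.10059109811254
knob top T [[ 538.11064671 -116.87033512  178.        ]] S [[ 540.1349693  -119.29895817  178.        ]]
pivot [ 672.67644216 -141.26694752  126.        ] pivot px [[218.63614147 139.02635815]]
[[ 548.4859332  -339.86495089    3.        ]
 [ 555.75010677 -371.09038874    3.        ]
 [ 462.09887182 -398.01063596    3.        ]
 [ 455.64127485 -363.41207798    3.        ]] [[ 544.5791106  -332.79203602   31.5       ]
 [ 551.69069849 -363.36157622   31.5       ]
 [ 460.00662973 -389.71635733   31.5       ]
 [ 453.6846761  -355.84455018   31.5       ]]
[[ 444.03711953 -345.66370408    3.        ]
 [ 451.50519806 -378.41105674    3.        ]
 [ 557.57336222 -369.86010464    3.        ]
 [ 550.64125344 -336.20425789    3.        ]] [[ 458.77477047 -357.24434499   31.5       ]
 [ 466.00131063 -388.93255745   31.5       ]
 [ 568.63893617 -380.65816685   31.5       ]
 [ 561.93103102 -348.09084353   31.5       ]]
```

Emit:
apply_moves(series=[[0.7, [0.286, 0.426, 0.03], -1.257], [0.7, [0.286, 0.426, 0.03], -1.257], [0.7, [0.286, 0.426, 0.03], -1.257], [0.7, [0.286, 0.426, 0.03], -1.257], [0.7, [0.286, 0.426, 0.03], -1.257]], grip_force=25)

```text
time: 2.22
tool_pos: [418.1, -299.7, 225.3]
tcp_rot: [180.0, -0.0, -25.7]
ft_force: [0.9, -0.6, 1.2]
finger_gap: 60.0
```

Emit:
apply_moves(series=[[0.7, [0.121, 0.182, 0.005], -0.372], [0.7, [0.121, 0.182, 0.005], -0.372], [0.7, [0.121, 0.182, 0.005], -0.372], [0.7, [0.121, 0.182, 0.005], -0.372], [0.7, [0.121, 0.182, 0.005], -0.372]])

```text
time: 2.85
tool_pos: [540.4, -114.7, 230.4]
tcp_rot: [-180.0, -0.0, -46.8]
ft_force: [-0.2, 0.1, -0.5]
finger_gap: 59.9
```

```bash
python3 - <<'E'
from h import *
s=optics.snapshot("wrist"); cv2.imwrite("pics/w1.png",s["color"]); 
t=optics.snapshot("scene"); crop(t,180,150,340,290,5,"s1.png")
st=sense(); print(st["tool_pos"],st["tcp_rot"],st["joint_pos"])
print(proj(s,[[539,-118,178],st["tool_pos"]]),proj(t,[[539,-118,178]]))
E
```

```text
[ 539.0633771  -117.3863214   230.23816223] [ 1.79964103e+02 -4.00506896e-02 -4.69593475e+01] [-1.75739094e+01 -5.18441112e-01  9.12485731e+01 -5.09346898e-02
  8.92525844e+01  1.19386107e+02]
[[259.95851529 200.9226679 ]
 [260.43421805 226.79502045]] [[251.76931731 211.1634039 ]]
```

View pics/w1.png

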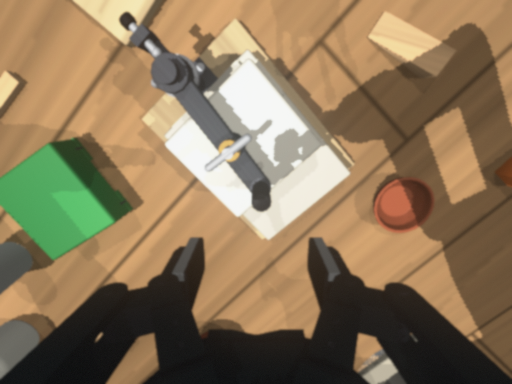

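View pics/s1.png

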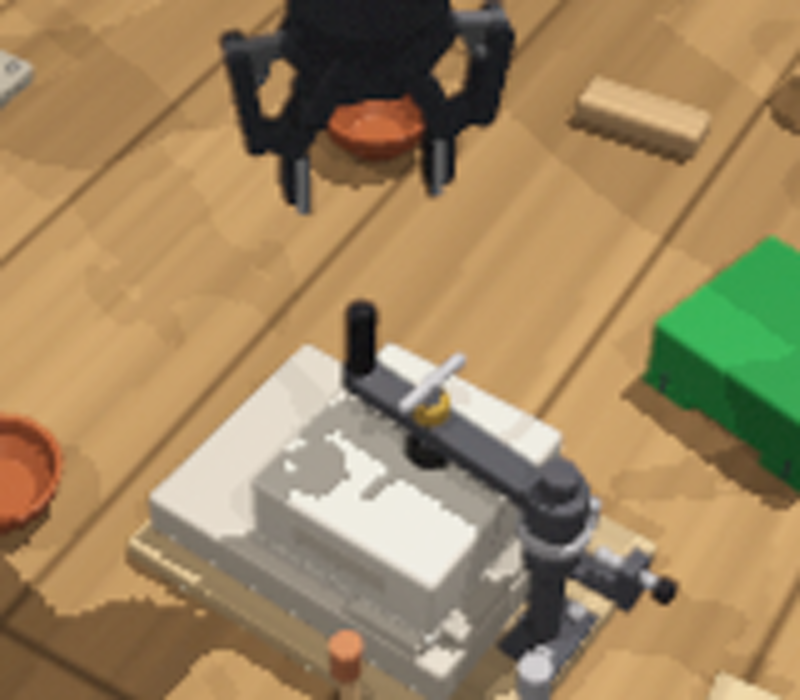

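```bash
python3 - <<'E'
from h import *
s=optics.snapshot("wrist"); print(proj(s,[[539,-118,178],[539,-118,133],[673,-141,126]])); crop(s,220,150,320,240,7,"w1c.png"); print(toplane(s,[[260,195],[261,190]],178))
R,t,K=cam(s); print(-R.T@t,R[2])
E
```

```text
[[256.61488047 202.18617673]
 [256.41393561 187.52981827]
 [167.61303247  73.36708695]]
[[ 541.34043259 -124.76527538  178.        ]
 [ 543.79196579 -128.61522272  178.        ]]
[ 592.74590491 -174.06965401  397.1233098 ] [-0.2105054   0.22384639 -0.95161981]
```

View pics/w1c.png

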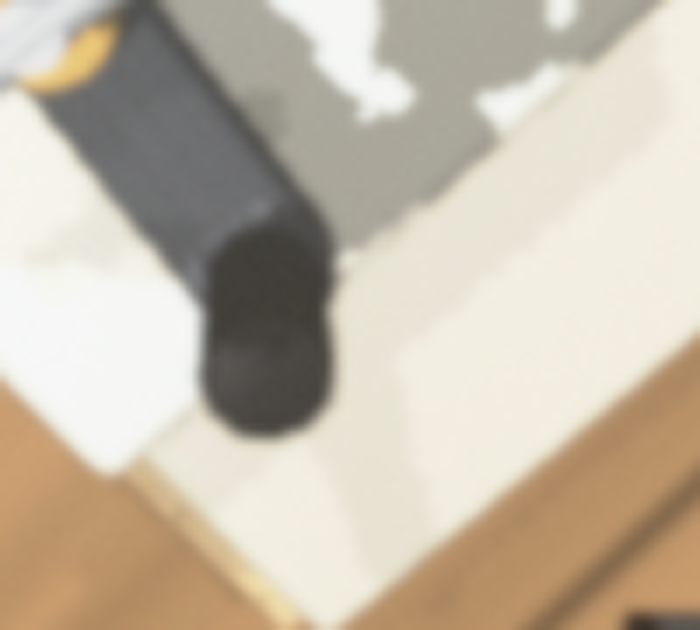

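Emit:
apply_moves(series=[[0.7, [0.0005, 0.0, -0.04], 0], [0.7, [0.0005, 0.0, -0.075], 0], [0.7, [0.0005, 0.0, -0.075], 0], [0.0, [0.0005, 0.0, -0.075], 0], [0.0, [0.0005, 0.0, -0.075], 0]])

```text
time: 3.62
tool_pos: [540.5, -118.9, 157.6]
tcp_rot: [-179.9, -0.2, -47.1]
ft_force: [-0.7, 0.0, 0.6]
finger_gap: 23.8
```

Emit:
apply_moves(series=[[0.0, [0, 0, 0], 0], [0.0, [0, 0, 0], 0], [0.0, [0, 0, 0], 0]])

```text
time: 4.0
tool_pos: [540.6, -118.9, 157.9]
tcp_rot: [-179.9, -0.2, -47.1]
ft_force: [0.6, -0.6, 0.7]
finger_gap: -0.0
```

```bash
python3 - <<'E'
from h import *
s=optics.snapshot("wrist"); cv2.imwrite("pics/w2.png",s["color"]); 
t=optics.snapshot("scene"); crop(t,180,150,340,290,5,"s2.png")
st=sense(); print(st["tool_pos"],st["tcp_rot"],st["ft_force"],st["finger_gap"]); print(proj(s,[[540,-118,178],st["tool_pos"]]),proj(t,[st["tool_pos"]]))
E
```

```text
[ 540.44082934 -118.82812583  157.58113265] [-179.94394428   -0.2131922   -47.06423938] [-3.96833589e-01  1.02110452e-04 -4.05236188e-01] -0.1282593223044402
[[256.12159211 243.87807038]
 [256.44604998 228.36526599]] [[252.03887602 216.87125533]]
```

View pics/w2.png

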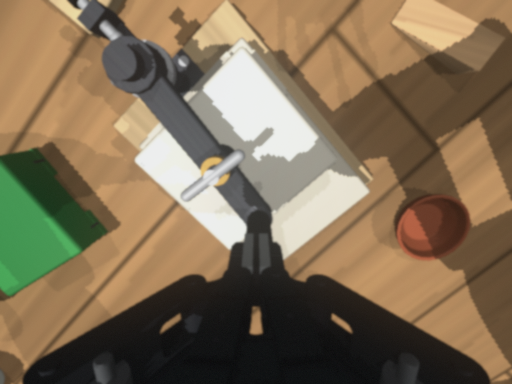

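View pics/s2.png

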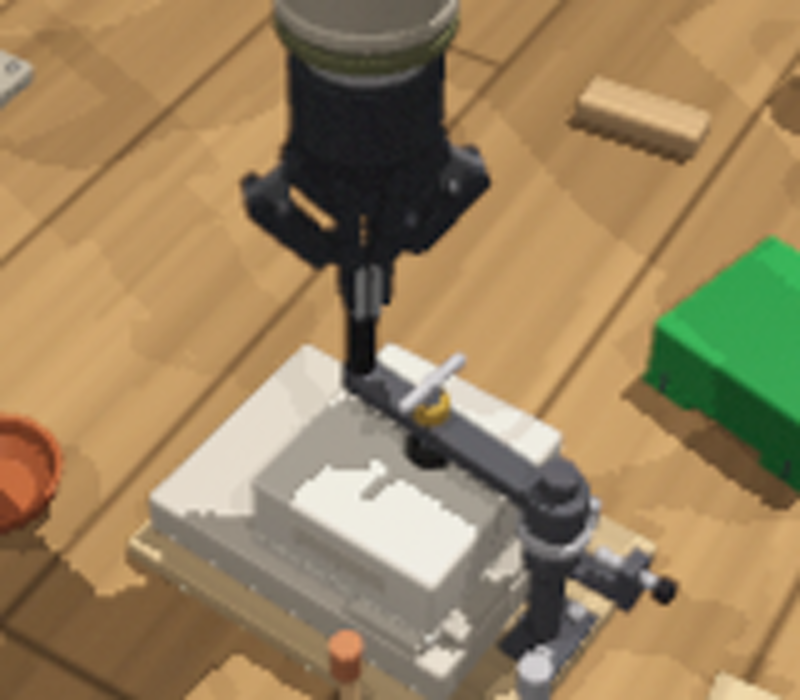

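```bash
python3 - <<'E'
from h import *
t=optics.snapshot("top"); crop(t,260,100,360,220,5,"t2.png")
s=optics.snapshot("scene")
for c,k in((s,[180,150]),(t,[260,100])):
  print((proj(c,[[540,-118,147],[540,-118,178],[554,-133,147],[554,-133,200]])-k)*5)
E
```

```text
[[360.2368629  346.56046236]
 [360.45011989 306.53384716]
 [367.74173988 374.27591094]
 [368.39819891 304.75149845]]
[[189.83461276 414.94504104]
 [194.96263761 406.48095368]
 [215.96848165 389.22653836]
 [226.06011603 373.3510846 ]]
```

View pics/t2.png

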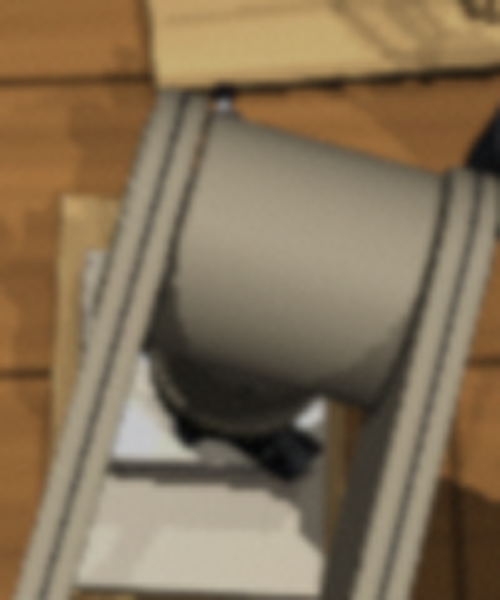

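```bash
python3 - <<'E'
from h import *
import pickle
S=pickle.load(open("scene0.pkl","rb"));T=pickle.load(open("top0.pkl","rb"))
p=np.array([253.1,-543.4,206.7]); a=np.radians(25-90); y=np.array([np.cos(a),np.sin(a),0])
for c in (S,T):
  for dz in (0,-11,20): print(dz,proj(c,[p+43*y+[0,0,dz],p-43*y+[0,0,dz],p+[0,0,dz]]).round(1).tolist())
crop(S,0,180,100,300,6,"s0c.png"); crop(T,412,230,512,384,5,"t0c.png")
E
```

```text
0 [[25.2, 288.4], [46.9, 255.4], [36.5, 271.2]]
-11 [[27.4, 291.3], [48.6, 258.4], [38.4, 274.2]]
20 [[21.2, 282.9], [43.5, 249.8], [32.8, 265.7]]
0 [[486.2, 278.9], [456.7, 294.1], [471.5, 286.5]]
-11 [[484.1, 278.6], [454.8, 293.7], [469.4, 286.1]]
20 [[490.3, 279.4], [460.3, 294.9], [475.3, 287.2]]
```

View pics/s0c.png

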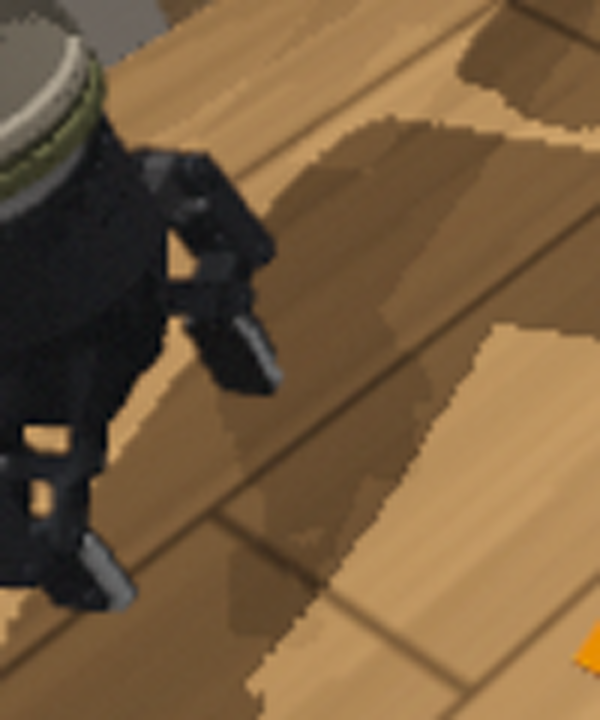

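View pics/t0c.png

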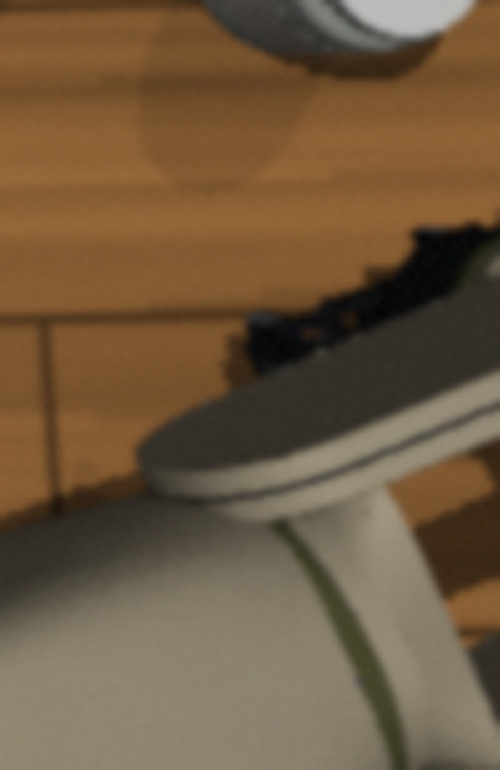

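```bash
python3 - <<'E'
from h import *
s=optics.snapshot("wrist"); st=sense(); p=st["tool_pos"]; print(p)
for dz in(-30,-11,0,8,20,30): print(dz,proj(s,p+[0,0,dz]).round(1))
a=np.radians(-47);x=np.array([np.cos(a),np.sin(a),0])
for dz in(-11,20): print(dz,proj(s,[p+[0,0,dz]+11*x,p+[0,0,dz]-11*x]).round(1).tolist())
crop(s,200,180,320,290,6,"w2c.png")
E
```

```text
[ 540.3848331  -118.82879141  157.4622469 ]
-30 [[256.2 212.2]]
-11 [[256.3 221.9]]
0 [[256.3 228.3]]
8 [[256.3 233.5]]
20 [[256.4 242.2]]
30 [[256.4 250.5]]
-11 [[256.3, 207.5], [256.3, 235.7]]
20 [[256.4, 225.7], [256.4, 258.1]]
```

View pics/w2c.png

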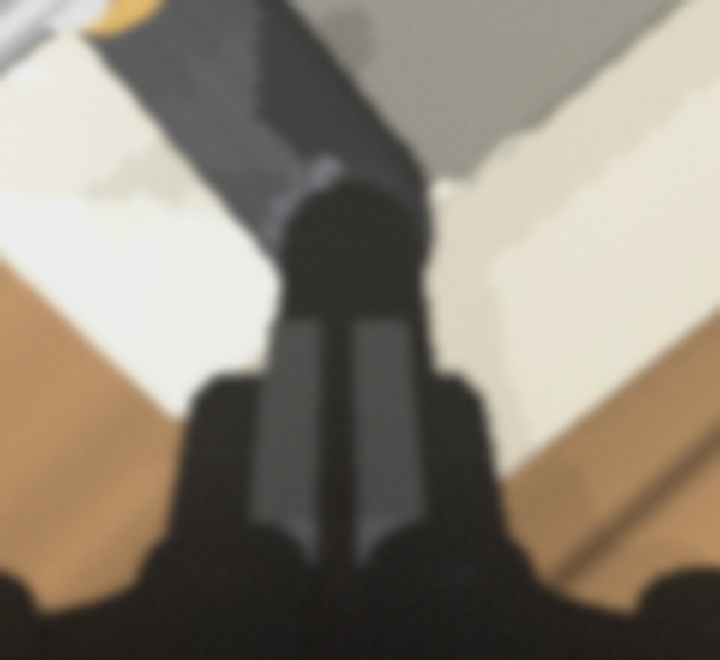

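Emit:
apply_moves(series=[[0.5, [0, 0, 0], 0], [0.5, [0, 0, 0], 0], [0.5, [0, 0, 0], 0], [0.5, [0, 0, -0.012], 0], [0.5, [0, 0, -0.022], 0]])

```text
time: 4.88
tool_pos: [540.0, -118.7, 134.2]
tcp_rot: [-180.0, -0.2, -47.1]
ft_force: [-1.3, 0.1, -0.0]
finger_gap: 42.5
```

Emit:
apply_moves(series=[[0.2, [0, 0, 0], 0], [0.0, [0, 0, 0], 0], [0.0, [0, 0, 0], 0], [0, [0, 0, 0], 0]])

```text
time: 5.38
tool_pos: [539.1, -118.4, 133.1]
tcp_rot: [180.0, -0.0, -47.1]
ft_force: [-1.8, -0.5, -9.4]
finger_gap: 16.9
```

```bash
python3 - <<'E'
from h import *
s=optics.snapshot("wrist"); cv2.imwrite("pics/w3.png",s["color"]); 
t=optics.snapshot("scene"); crop(t,180,150,340,290,5,"s3.png")
st=sense(); print(st["tool_pos"],st["tcp_rot"],st["ft_force"],st["finger_gap"])
E
```

```text
[ 539.08164628 -118.40708586  133.13850942] [ 1.79960744e+02 -4.44288395e-02 -4.70638507e+01] [ -2.96135556   0.63511522 -12.19716132] 17.11169001637581
```

View pics/s3.png

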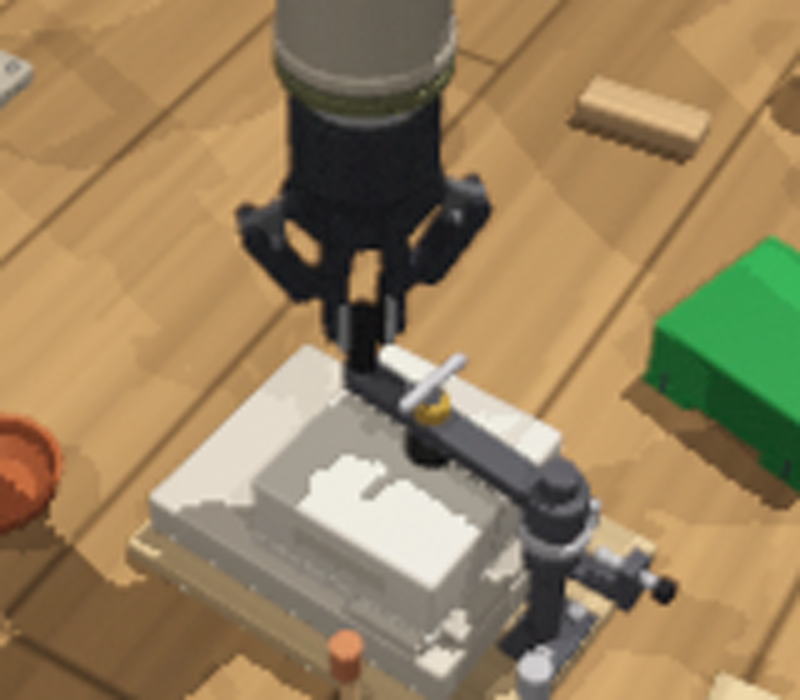

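View pics/w3.png

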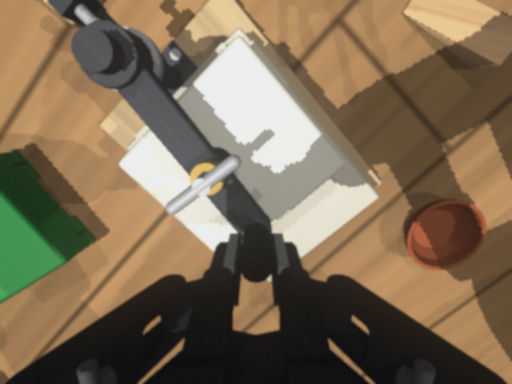

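Emit:
apply_moves(series=[[0, [0.004, 0.014, 0], 0], [0, [0.0085, 0.0275, 0], 0], [0, [0.0145, 0.04, 0], 0], [0, [0.022, 0.0525, 0], 0], [0, [0.03, 0.0635, 0], 0]])

```text
time: 6.1
tool_pos: [568.9, -54.4, 133.2]
tcp_rot: [179.9, -0.0, -47.1]
ft_force: [-4.3, 0.4, -5.1]
finger_gap: 16.9
```

Emit:
apply_moves(series=[[0, [0.01, 0.01, 0], 0], [0, [0.0205, 0.0195, 0], 0], [0, [0.0325, 0.0275, 0], 0], [0, [0.0445, 0.0345, 0], 0], [0, [0.0575, 0.04, 0], 0]])

```text
time: 6.72
tool_pos: [627.3, -14.1, 133.5]
tcp_rot: [179.9, -0.0, -47.1]
ft_force: [-4.0, -1.3, -3.2]
finger_gap: 17.3
```

Emit:
apply_moves(series=[[0, [0.0125, 0.004, 0], 0], [0, [0.0265, 0.0065, 0], 0], [0, [0.035, 0.0075, 0], 0], [0, [0.037, 0.0075, 0], 0], [0, [0.037, 0.0075, 0], 0]])

```text
time: 7.35
tool_pos: [658.0, -7.1, 133.5]
tcp_rot: [179.3, 0.5, -47.1]
ft_force: [-40.9, -1.8, 17.6]
finger_gap: 16.9
```

```bash
python3 - <<'E'
from h import *
t=optics.snapshot("scene"); crop(t,180,130,380,280,4,"s4.png")
st=sense(); print(st["tool_pos"],st["ft_force"],st["finger_gap"])
E
```

```text
[658.03878854  -7.05917948 133.4613212 ] [-41.69198226  -2.02242786  17.55826989] 17.069401231740088
```

View pics/s4.png

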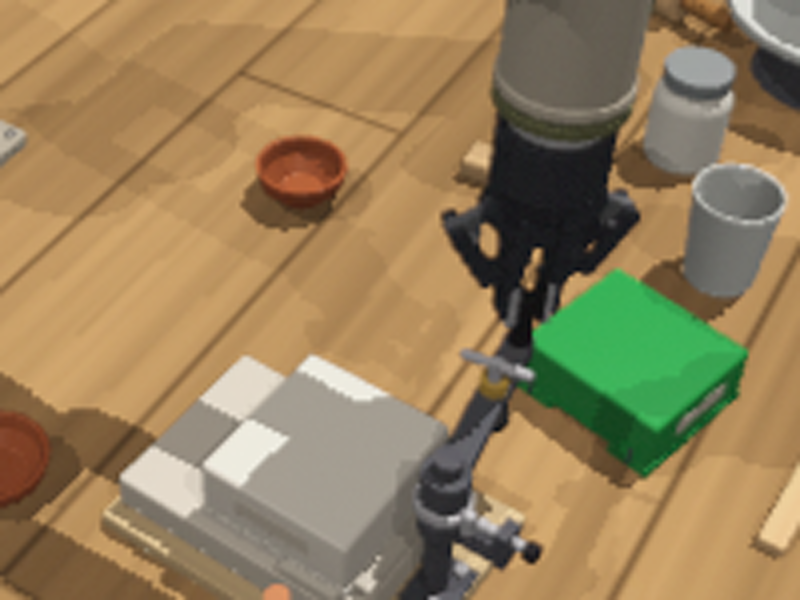

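Emit:
apply_moves(series=[[0, [0.0, 0.0, 0], 0], [0.5, [0.0, 0.0, 0], 0], [0.5, [0, 0, 0], 0], [0.5, [0, 0, 0.05], 0], [0.5, [0, 0, 0.11], 0]])

```text
time: 8.02
tool_pos: [657.8, -6.9, 243.5]
tcp_rot: [179.2, 0.6, -47.1]
ft_force: [1.1, -0.5, -1.2]
finger_gap: 42.6
```

```bash
python3 - <<'E'
from h import *
t=optics.snapshot("scene"); crop(t,180,130,380,280,4,"s5.png")
st=sense(); print(st["tool_pos"],st["ft_force"],st["finger_gap"])
print((proj(t,[[658.6,-6.9,178]])-[180,130])*4)
E
```

```text
[661.63752708  -7.19245322 255.85679267] [ 0.24947586 -0.60137267  8.28140113] 42.865426023767775
[[522.97242158 291.94971331]]
```

View pics/s5.png

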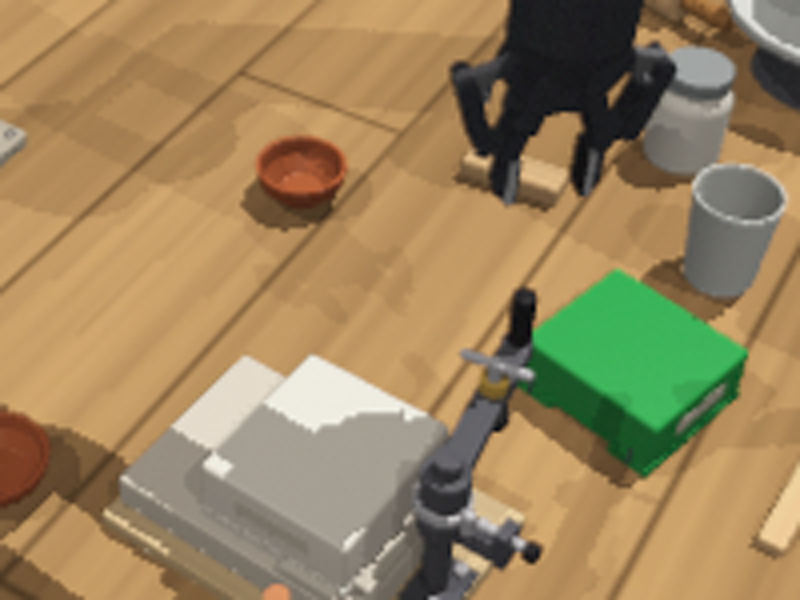

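The bar is parked: the knob is where 1.40 rad predicts, at crop (523,292). Next is the wedge. The fingertips stand about 20 mm above the reported TCP, not 11 mm below it, so I'll calibrate that by touch.

Emit:
apply_moves(series=[[0.65, [-0.178, -0.361, 0], 1.019], [0.65, [-0.178, -0.361, 0], 1.019], [0.65, [-0.178, -0.361, 0], 1.019], [0.65, [-0.178, -0.361, 0], 1.019], [0.65, [-0.178, -0.361, 0], 1.019]])

```text
time: 8.7
tool_pos: [528.5, -278.1, 253.7]
tcp_rot: [179.7, -0.1, 4.6]
ft_force: [0.8, -0.5, -0.3]
finger_gap: 55.6
```

Emit:
apply_moves(series=[[0.65, [-0.0445, -0.09, -0.05], 0.117], [0.65, [-0.0445, -0.09, -0.15], 0.117], [0.65, [-0.0445, -0.09, -0.15], 0.117], [0.65, [-0.0445, -0.09, -0.15], 0.117], [0.65, [-0.0445, -0.09, -0.15], 0.117]])

```text
time: 9.32
tool_pos: [485.1, -368.5, 105.4]
tcp_rot: [179.6, -0.2, 11.3]
ft_force: [-0.4, 0.2, 0.6]
finger_gap: 55.4
```

```bash
python3 - <<'E'
from h import *
s=optics.snapshot("wrist"); cv2.imwrite("pics/w6.png",s["color"]); 
t=optics.snapshot("scene"); crop(t,120,230,280,350,5,"s6.png")
st=sense(); print(st["tool_pos"],st["tcp_rot"],st["ft_force"],st["finger_gap"])
a=np.radians(11.3);c,n=np.cos(a),np.sin(a)
L=np.array([[47.5,17,3],[47.5,-17,3],[-47.5,-17,31.5],[-47.5,17,31.5],[-22.5,0,24]])
P=np.c_[506+c*L[:,0]-n*L[:,1],-363.5+n*L[:,0]+c*L[:,1],L[:,2]]
print(proj(s,P).round(1).tolist()); print(((proj(t,P)-[120,230])*5).round(0).tolist())
E
```

```text
[ 486.41720824 -369.03425666  107.3978418 ] [179.43012656  -0.30465656  11.34358265] [-0.20814948  0.17531505  0.58786867] 55.36505576302518
[[237.4, 118.8], [272.5, 118.7], [272.7, 221.0], [237.8, 221.2], [255.2, 194.3]]
[[451.0, 409.0], [422.0, 467.0], [247.0, 377.0], [281.0, 322.0], [309.0, 372.0]]
```

View pics/s6.png

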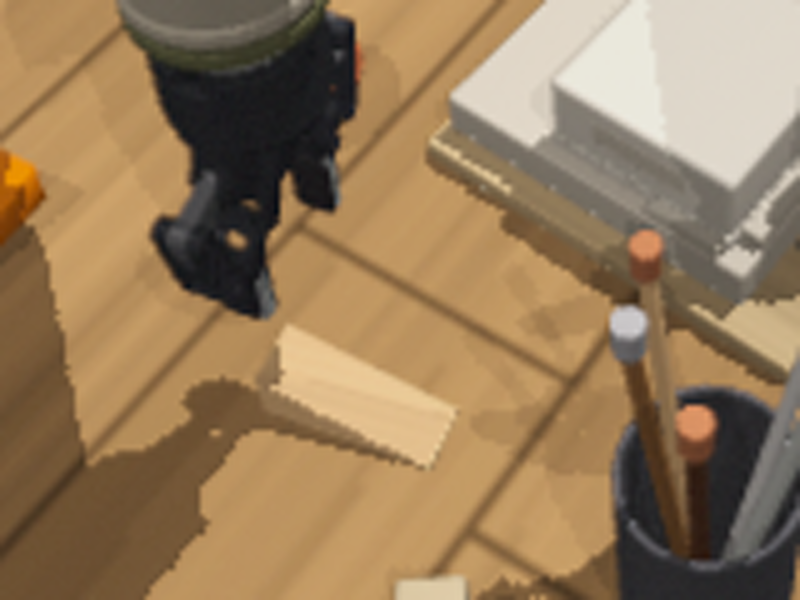

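View pics/w6.png

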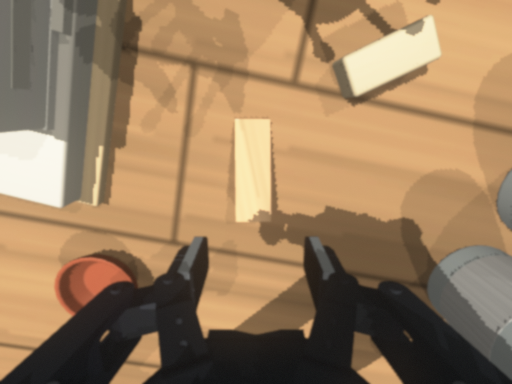

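Emit:
apply_moves(series=[[0.55, [-0.0015, 0.0005, -0.04], 0], [0.55, [-0.0015, 0.0005, -0.08], 0], [0.55, [-0.0015, 0.0005, -0.1], 0], [0.55, [-0.0015, 0.0005, -0.1], 0], [0.55, [-0.0015, 0.0005, -0.1], 0]])

```text
time: 10.05
tool_pos: [486.5, -369.6, 9.8]
tcp_rot: [179.3, -0.4, 11.4]
ft_force: [-0.3, 0.1, 0.3]
finger_gap: 46.2
```

```bash
python3 - <<'E'
from h import *
s=optics.snapshot("wrist"); crop(s,150,100,350,260,4,"w7.png"); 
t=optics.snapshot("scene"); crop(t,120,230,280,350,5,"s7.png")
st=sense(); print(st["tool_pos"],st["tcp_rot"],st["ft_force"],st["finger_gap"])
E
```

```text
[ 486.34857119 -369.69042142    9.72927146] [179.26484353  -0.42696742  11.35341881] [-0.09621166  0.36304989 -0.18870052] 46.82873154206271
```

View pics/s7.png

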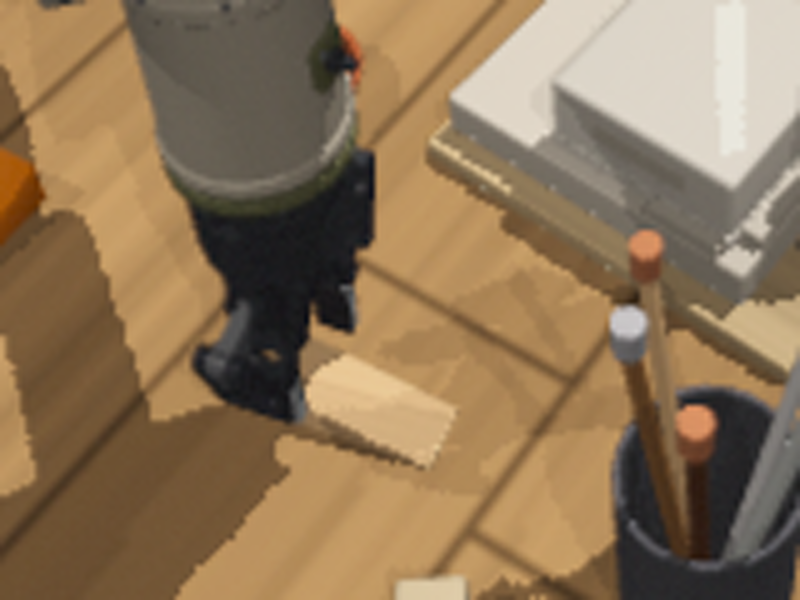

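View pics/w7.png

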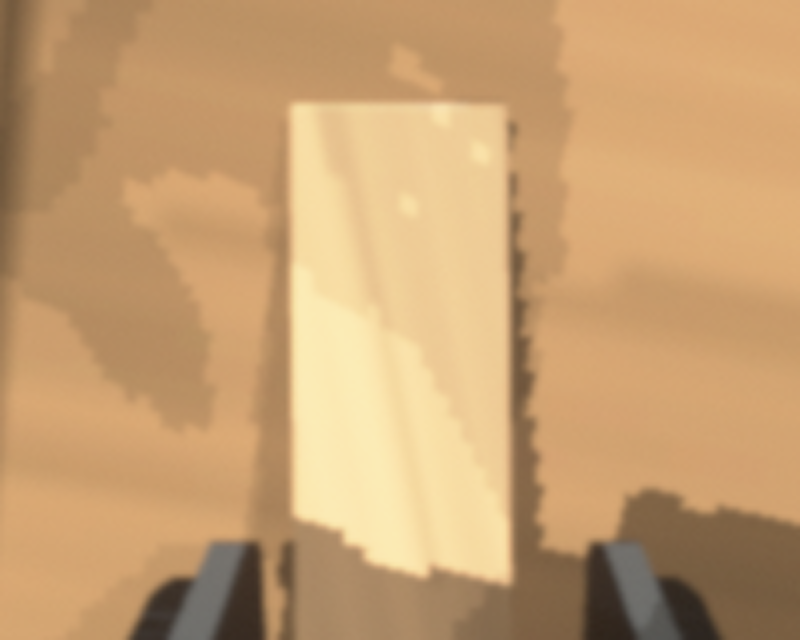

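Emit:
apply_moves(series=[[0.55, [-0.0015, 0.0025, -0.01], 0], [0.55, [-0.0015, 0.0025, -0.02], 0], [0.55, [-0.0015, 0.0025, -0.022], 0], [0.55, [-0.0015, 0.0025, -0.022], 0]])

```text
time: 10.65
tool_pos: [484.5, -366.9, -12.9]
tcp_rot: [179.3, -0.4, 11.3]
ft_force: [0.2, 0.3, 0.2]
finger_gap: 47.2
```

Emit:
apply_moves(series=[[0.55, [0, 0, -0.003], 0], [0.55, [0, 0, -0.003], 0]])

```text
time: 10.9
tool_pos: [484.3, -366.8, -16.1]
tcp_rot: [179.3, -0.4, 11.3]
ft_force: [-0.1, 0.1, -0.3]
finger_gap: 47.3
```

Emit:
apply_moves(series=[[0.55, [0, 0, -0.003], 0], [0.55, [0, 0, -0.003], 0]])

```text
time: 11.15
tool_pos: [484.1, -366.6, -19.4]
tcp_rot: [179.4, -0.4, 11.3]
ft_force: [0.4, 0.2, -0.1]
finger_gap: 47.4
```

```bash
python3 - <<'E'
from h import *
s=optics.snapshot("wrist"); crop(s,150,100,350,260,4,"w8.png"); 
t=optics.snapshot("scene"); crop(t,120,230,280,350,5,"s8.png")
st=sense(); print(st["tool_pos"],st["tcp_rot"],st["ft_force"],st["finger_gap"])
E
```

```text
[ 484.31330709 -366.73790998  -19.16489142] [179.34002798  -0.37373851  11.34929781] [ 0.57472163  0.0729912  -0.66238198] 47.41372915355348
```

View pics/s8.png

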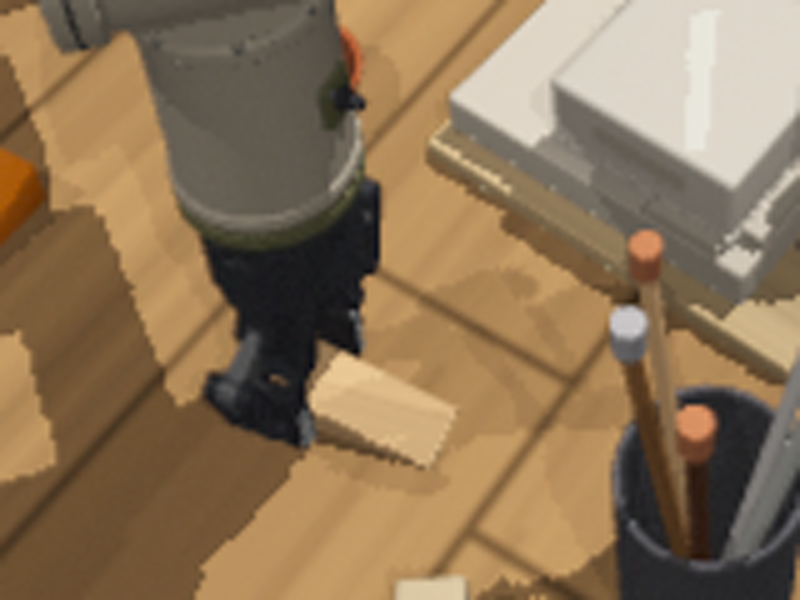

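View pics/w8.png

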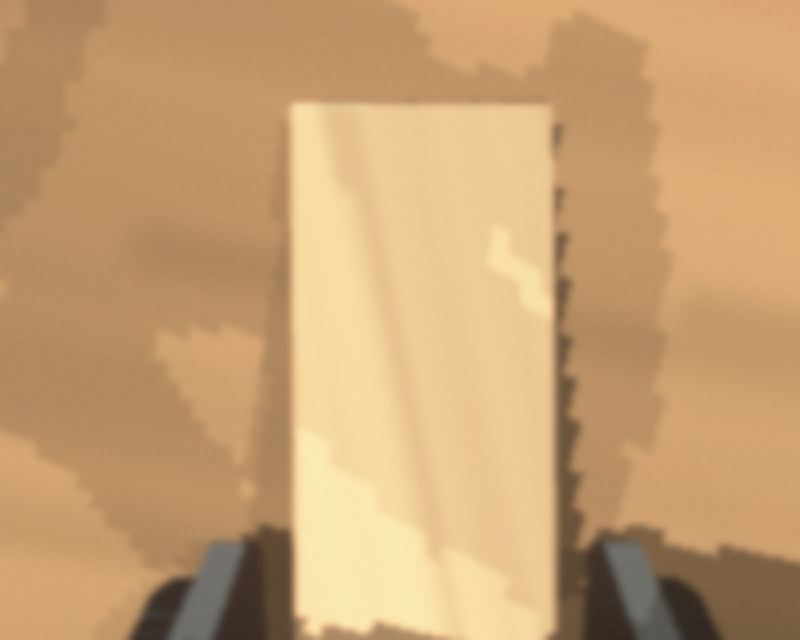

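Emit:
apply_moves(series=[[0.55, [0, 0, -0.003], 0], [0.55, [0, 0, -0.003], 0]])

```text
time: 11.5
tool_pos: [484.1, -366.6, -22.5]
tcp_rot: [179.4, -0.4, 11.3]
ft_force: [-1.0, 0.1, -0.1]
finger_gap: 46.9
```

Emit:
apply_moves(series=[[0.55, [0, 0, -0.003], 0], [0.55, [0, 0, -0.003], 0]])

```text
time: 11.75
tool_pos: [484.1, -366.6, -25.6]
tcp_rot: [179.4, -0.4, 11.3]
ft_force: [0.1, 0.1, -0.6]
finger_gap: 47.1
```

Emit:
apply_moves(series=[[0.55, [0, 0, -0.002], 0], [0.55, [0, 0, -0.002], 0]])

```text
time: 12.0
tool_pos: [484.3, -366.7, -25.8]
tcp_rot: [179.4, -0.3, 11.4]
ft_force: [-6.6, 5.1, 18.1]
finger_gap: 47.1
```

Emit:
apply_moves(series=[[0.55, [0, 0, -0.002], 0], [0.55, [0, 0, -0.002], 0]])

```text
time: 12.25
tool_pos: [484.2, -366.8, -25.8]
tcp_rot: [179.4, -0.3, 11.4]
ft_force: [-8.4, 5.4, 20.3]
finger_gap: 46.9
```

Emit:
apply_moves(series=[[0.55, [0, 0, 0.006], 0], [0.0, [0, 0, 0.006], 0], [0, [0, 0, 0.006], 0], [0, [0, 0, 0.006], 0], [0, [0, 0, 0.006], 0]], grip_force=60)

```text
time: 12.88
tool_pos: [485.1, -367.4, -18.6]
tcp_rot: [179.3, -0.4, 11.4]
ft_force: [-1.6, 0.9, 10.5]
finger_gap: 32.7
```

```bash
python3 - <<'E'
from h import *
s=optics.snapshot("wrist"); crop(s,150,100,350,260,4,"w9.png"); 
st=sense(); print(st["tool_pos"],st["tcp_rot"],st["ft_force"],st["finger_gap"])
E
```

```text
[ 485.07120875 -367.43773389  -18.60634379] [179.30159314  -0.39016012  11.38073433] [-2.46523754  1.3382412   8.56846967] 32.74685945047156
```

View pics/w9.png

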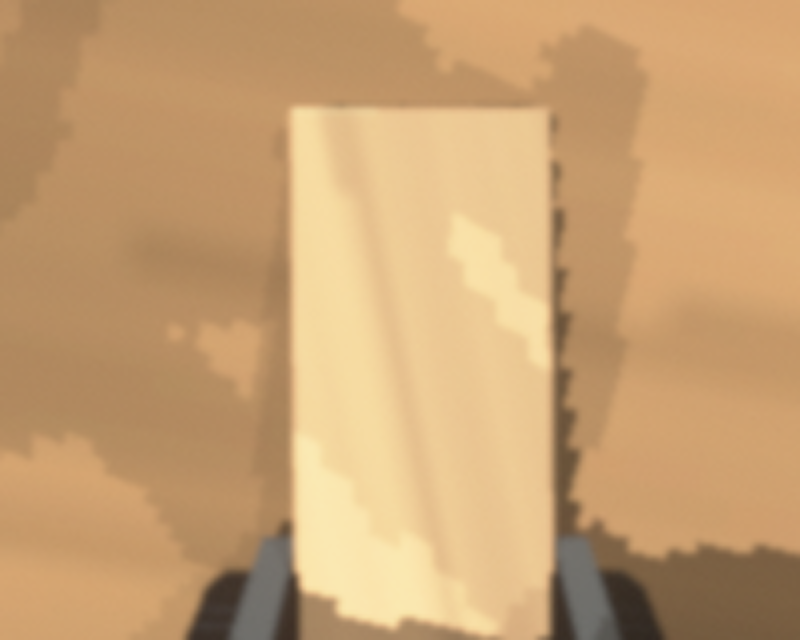

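Emit:
apply_moves(series=[[0, [0, 0, 0.03], 0], [0, [0, 0, 0.09], 0], [0, [-0.01, 0.05, 0.11], 0], [0, [-0.025, 0.11, 0.11], -0.1], [0, [-0.04, 0.17, 0.11], -0.2]])

```text
time: 13.55
tool_pos: [444.6, -196.1, 91.4]
tcp_rot: [179.3, -0.4, -0.3]
ft_force: [1.0, 0.8, -0.0]
finger_gap: 32.8
```

```bash
python3 - <<'E'
from h import *
st=sense(); print(st["tool_pos"],st["tcp_rot"],st["ft_force"],st["finger_gap"])
E
```

```text
[ 444.6159786 -196.0824726   91.4227179] [179.29153239  -0.43408969  -0.31760751] [ 1.01617121  0.84771893 -0.02946938] 32.836987208196724
```

Emit:
apply_moves(series=[[0, [-0.0125, 0.04, 0], -0.061], [0, [-0.0125, 0.071, -0.02], -0.061], [0, [-0.0125, 0.071, -0.04], -0.061], [0, [-0.0125, 0.071, -0.04], -0.061], [0, [-0.0125, 0.071, -0.04], -0.061]])

```text
time: 14.18
tool_pos: [432.4, -125.5, 52.0]
tcp_rot: [179.3, -0.5, -3.8]
ft_force: [-0.4, 0.0, -0.2]
finger_gap: 32.9
```

```bash
cat > look.py <<'E'
from h import *
import sys
n=sys.argv[1]
s=optics.snapshot("wrist"); crop(s,130,0,380,190,3.2 if 0 else 3,f"w{n}.png")
t=optics.snapshot("scene"); crop(t,190,210,310,310,6,f"s{n}.png")
u=optics.snapshot("top"); crop(u,260,120,350,230,5,f"t{n}.png")
st=sense(); print(st["tool_pos"],st["tcp_rot"],st["ft_force"],st["finger_gap"],st["time"])
cv2.imwrite(f"pics/wfull{n}.png",s["color"])
import pickle; pickle.dump((s,t,u,st),open(f"L{n}.pkl","wb"))
E
python3 look.py 10
```

```text
[ 432.84668306 -125.74035197   52.36470035] [179.26414268  -0.51753955  -3.85214861] [ 0.01211229  0.14719949 -0.01540032] 32.80965800389596 14.325
```

View pics/wfull10.png

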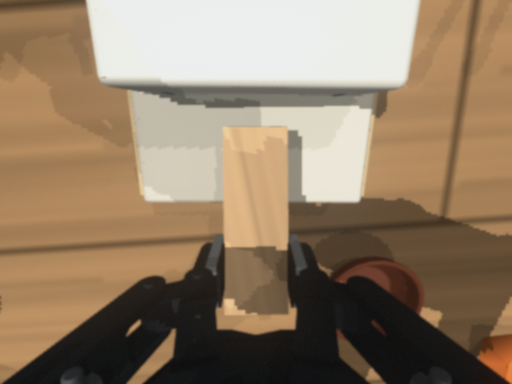

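View pics/s10.png

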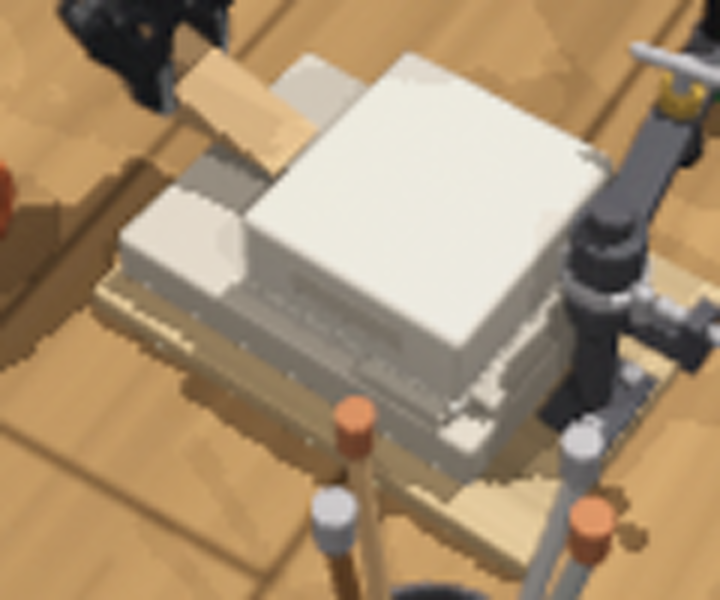

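View pics/t10.png

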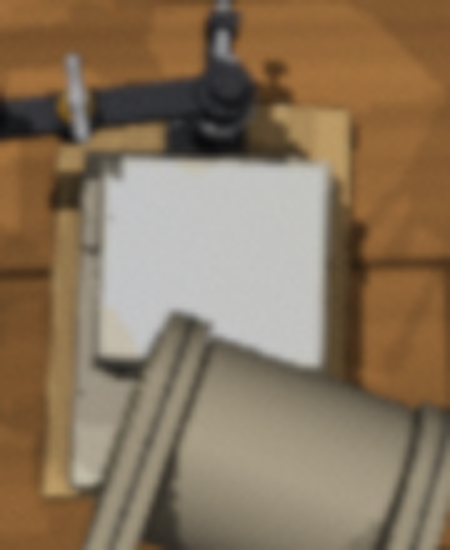

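Emit:
apply_moves(series=[[0, [-0.0005, 0.0015, -0.012], 0], [0, [-0.0005, 0.0015, -0.023], 0], [0, [-0.0005, 0.0015, -0.023], 0]])

```text
time: 14.7
tool_pos: [431.0, -123.7, 27.7]
tcp_rot: [179.3, -0.4, -3.9]
ft_force: [0.9, 0.2, -0.9]
finger_gap: 32.6
```

Emit:
apply_moves(series=[[0, [0, 0, -0.0015], 0], [0, [0, 0, -0.0015], 0]])

```text
time: 14.95
tool_pos: [431.2, -123.8, 26.4]
tcp_rot: [179.3, -0.4, -3.9]
ft_force: [-0.7, -0.4, -0.8]
finger_gap: 32.6
```

Emit:
apply_moves(series=[[0, [0, 0, -0.001], 0], [0, [0, 0, -0.001], 0]])

```text
time: 15.2
tool_pos: [431.3, -123.9, 26.3]
tcp_rot: [179.3, -0.4, -3.9]
ft_force: [-5.5, 1.6, 9.2]
finger_gap: 32.6
```

Emit:
apply_moves(series=[[0, [0, 0, -0.001], 0], [0, [0, 0, -0.001], 0]])

```text
time: 15.45
tool_pos: [431.2, -123.9, 26.2]
tcp_rot: [179.3, -0.3, -3.8]
ft_force: [-6.8, 2.2, 11.4]
finger_gap: 32.7
```

Emit:
apply_moves(series=[[0, [0.007, -0.0005, 0], 0], [0, [0.014, -0.001, 0], 0], [0, [0.021, -0.0015, 0], 0], [0, [0.028, -0.002, 0], 0], [0, [0.028, -0.002, 0], 0]])

```text
time: 16.08
tool_pos: [460.3, -126.1, 26.4]
tcp_rot: [179.3, -0.4, -3.8]
ft_force: [1.8, -1.0, 2.1]
finger_gap: 32.6
```

```bash
python3 look.py 11
```

```text
[ 459.79733295 -125.9871659    26.40266877] [179.2996316   -0.40183626  -3.83754054] [ 1.1275287  -0.45079378  1.73175716] 32.903031026643305 16.225
```

View pics/wfull11.png

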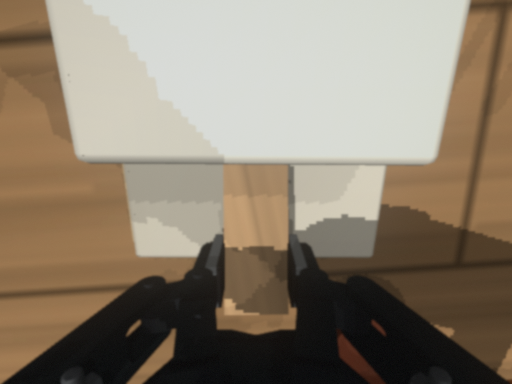

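View pics/s11.png

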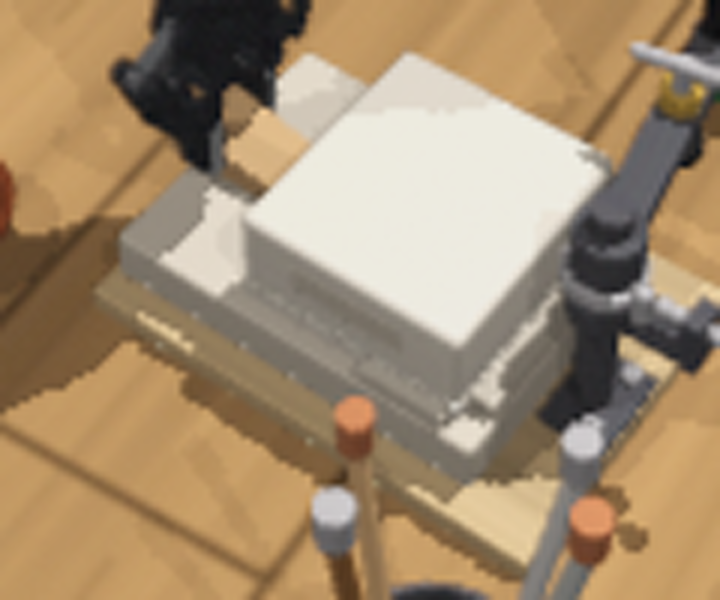

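Emit:
apply_moves(series=[[0, [0.003, 0, 0], 0], [0, [0.003, 0, 0], 0]])

```text
time: 16.48
tool_pos: [462.6, -126.0, 26.4]
tcp_rot: [179.3, -0.4, -3.8]
ft_force: [-1.0, -0.6, 3.3]
finger_gap: 32.9
```

Emit:
apply_moves(series=[[0, [0.003, 0, 0], 0], [0, [0.003, 0, 0], 0]])

```text
time: 16.73
tool_pos: [464.1, -126.0, 26.4]
tcp_rot: [179.3, -0.2, -3.8]
ft_force: [-9.9, -1.2, 10.7]
finger_gap: 32.7
```

Emit:
apply_moves(series=[[0, [0.003, -0.0005, 0], 0], [0, [0.003, -0.0005, 0], 0]])

```text
time: 16.98
tool_pos: [465.0, -126.2, 26.3]
tcp_rot: [179.3, 0.1, -3.8]
ft_force: [-14.1, 1.7, 15.1]
finger_gap: 33.0
```

Emit:
apply_moves(series=[[0, [0.004, 0, 0], 0], [0, [0.004, 0, 0], 0]])

```text
time: 17.23
tool_pos: [466.9, -126.1, 26.4]
tcp_rot: [179.3, 0.3, -3.8]
ft_force: [-14.0, 0.4, 15.6]
finger_gap: 33.1
```

Emit:
apply_moves(series=[[0, [0.004, -0.0005, 0], 0], [0, [0.004, -0.0005, 0], 0]])

```text
time: 17.48
tool_pos: [469.0, -126.5, 26.4]
tcp_rot: [179.4, 0.6, -3.9]
ft_force: [-12.7, 0.7, 14.3]
finger_gap: 32.9
```

```bash
python3 look.py 12
```

```text
[ 468.96230379 -126.4444546    26.35517812] [179.35679131   0.54642267  -3.84678223] [-12.74494205  -0.28412299  12.44607182] 32.59758183380549 17.625
```

View pics/wfull12.png

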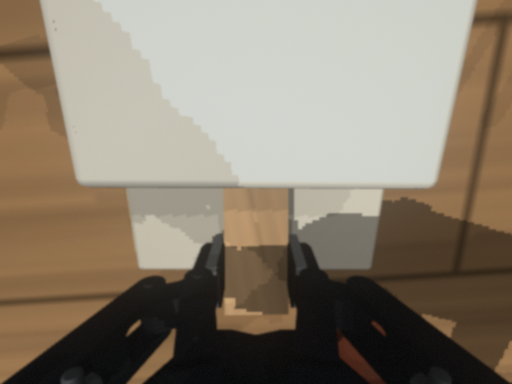

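View pics/s12.png

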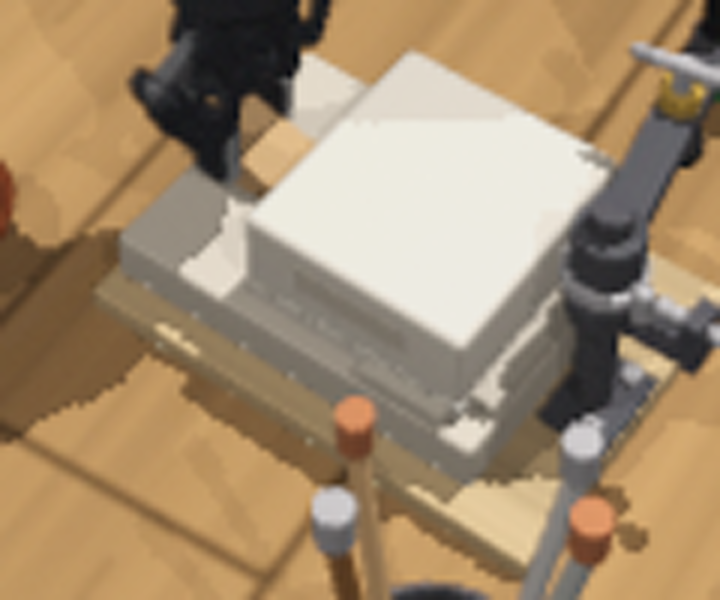

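Emit:
apply_moves(series=[[0, [0.004, -0.0005, 0.0005], 0], [0, [0.004, -0.0005, 0.0005], 0]])

```text
time: 17.88
tool_pos: [471.2, -126.8, 26.6]
tcp_rot: [179.4, 0.8, -3.8]
ft_force: [-9.9, 1.6, 9.4]
finger_gap: 32.7
```

Emit:
apply_moves(series=[[0, [0.004, 0, 0.0005], 0], [0, [0.004, 0, 0.0005], 0]])

```text
time: 18.12
tool_pos: [473.2, -126.7, 26.8]
tcp_rot: [179.4, 1.0, -3.9]
ft_force: [-10.9, 0.2, 10.8]
finger_gap: 32.6
```

```bash
python3 look.py 13; cat > meas.py <<'E'
from h import *
import pickle,sys
def edges(s,row):
    pass
ref=pickle.load(open("L10.pkl","rb"))
p=np.array([580.87,-135.23]);a=np.radians(-3.8);c,n=np.cos(a),np.sin(a)
def w(x,y,z): return [p[0]+c*x-n*y,p[1]+n*x+c*y,z]
g0=cv2.cvtColor(ref[1]["color"],cv2.COLOR_BGR2GRAY)
for k in sys.argv[1:]:
    L=pickle.load(open(f"L{k}.pkl","rb"))
    g=cv2.cvtColor(L[1]["color"],cv2.COLOR_BGR2GRAY)
    pts=proj(ref[1],[w(-60,-65,100),w(60,-65,100),w(-130,-75,45)]).astype(np.float32).reshape(-1,1,2)
    q,st,e=cv2.calcOpticalFlowPyrLK(g0,g,pts.copy(),None,winSize=(13,13),maxLevel=1)
    print(k,"scene flow front,back,stand:",(q-pts).reshape(-1,2).round(2).tolist())
J=(proj(ref[1],[w(-60,-65,104),w(-56,-65,100)])-proj(ref[1],[w(-60,-65,100)]))/4
print("per mm z, x:",J.round(3).tolist())
E
python3 meas.py 11 12 13
```

```text
[ 473.15474605 -126.67429074   26.77883236] [179.38739164   0.9869626   -3.85933438] [-11.01343894   0.21784956   9.54793669] 32.88934662773697 18.275
11 scene flow front,back,stand: [[0.23999999463558197, -0.6800000071525574], [-0.009999999776482582, 0.009999999776482582], [4.480000019073486, 2.5]]
12 scene flow front,back,stand: [[0.12999999523162842, 0.18000000715255737], [0.36000001430511475, 0.27000001072883606], [8.65999984741211, 5.389999866485596]]
13 scene flow front,back,stand: [[-0.07000000029802322, 0.5699999928474426], [0.46000000834465027, 0.3199999928474426], [10.359999656677246, 6.519999980926514]]
per mm z, x: [[-0.014, -0.238], [0.294, 0.172]]
```

View pics/wfull13.png

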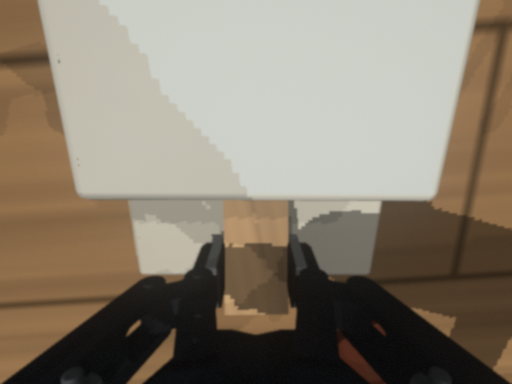

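View pics/s13.png

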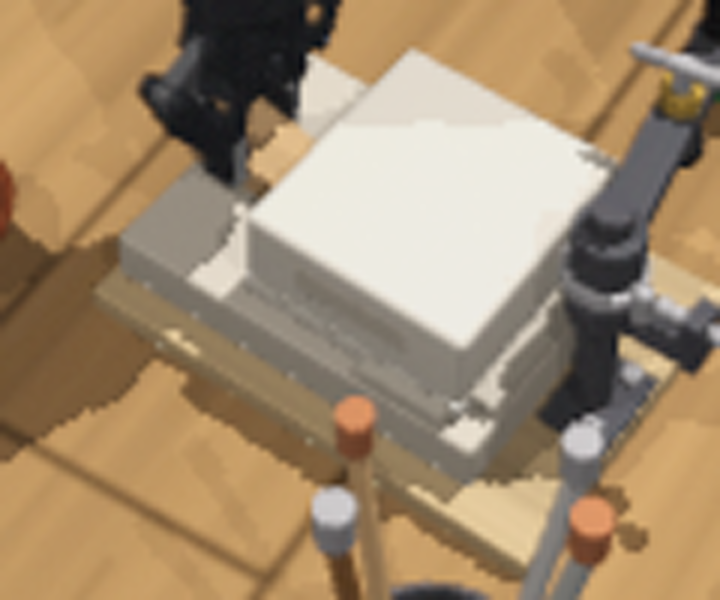

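```bash
cat > mw.py <<'E'
from h import *
import pickle,sys
from scipy.optimize import brentq
def wood(s): 
    b=s["color"].astype(float); return b[:,:,2]-b[:,:,0]
for k in sys.argv[1:]:
    s,t,u,st=pickle.load(open(f"L{k}.pkl","rb"))
    sat=wood(s)
    V=s["color"].astype(float).sum(2)
    # front edge row via strongest sat/brightness change at cols 100..140 and 380..420
    def lr(row):
        r_=sat[row]; L=[i for i in range(20,200) if r_[i]>45 and r_[i+1]<=45]; R=[i for i in range(330,500) if r_[i]<=45 and r_[i+1]>45]
        f=lambda i:i+(r_[i]-45)/(r_[i]-r_[i+1])
        return f(L[-1]) if L else None, f(R[0]) if R else None
    # bottom edge row: at col 100 & 415
    def bot(col):
        c_=V[:,col]; g=np.diff(c_[60:230]); i=np.argmin(g); return 60+i+.5
    rows=[bot(c) for c in (95,105,115,395,405,415)]
    re=np.median(rows); rs=[int(re)-d for d in (10,14,18,22,26,30)]
    P=np.array([lr(r) for r in rs],float)
    l=np.polyval(np.polyfit(rs,P[:,0],1),re); rr=np.polyval(np.polyfit(rs,P[:,1],1),re)
    def W(z): 
        q=toplane(s,[[l,re],[rr,re]],z); return np.linalg.norm(q[0]-q[1])-130
    z=brentq(W,50,140); q=toplane(s,[[l,re],[rr,re]],z).mean(0)
    print(k,rows,round(l,2),round(rr,2),"width",round(rr-l,2),"z front top",round(z,2),q.round(1), "cam",(-cam(s)[0].T@cam(s)[1]).round(1))
E
python3 mw.py 10 11 12 13
```

```text
10 [np.float64(60.5), np.float64(76.5), np.float64(84.5), np.float64(87.5), np.float64(199.5), np.float64(203.5)] 99.04 406.45 width 307.4 z front top 97.42 [ 519.4 -129.2   97.4] cam [ 509.8 -127.8  219.4]
11 [np.float64(161.5), np.float64(161.5), np.float64(161.5), np.float64(163.5), np.float64(163.5), np.float64(163.5)] 76.56 436.25 width 359.68 z front top 97.92 [ 519.5 -129.2   97.9] cam [ 537.8 -128.4  193.8]
12 [np.float64(185.5), np.float64(185.5), np.float64(185.5), np.float64(187.5), np.float64(187.5), np.float64(187.5)] 76.77 436.0 width 359.23 z front top 99.49 [ 521.1 -129.1   99.5] cam [ 549.2 -129.2  192.4]
13 [np.float64(198.5), np.float64(198.5), np.float64(198.5), np.float64(199.5), np.float64(200.5), np.float64(200.5)] 76.67 436.13 width 359.46 z front top 101.05 [ 521.6 -129.1  101.1] cam [ 554.7 -129.6  192.3]
```

Emit:
apply_moves(series=[[0, [0.004, -0.0005, 0.0003], 0], [0, [0.004, -0.0005, 0.0003], 0]])

```text
time: 18.52
tool_pos: [475.1, -127.0, 26.9]
tcp_rot: [179.4, 1.2, -3.9]
ft_force: [-11.6, 0.8, 11.8]
finger_gap: 32.8
```

Emit:
apply_moves(series=[[0, [0.004, 0, 0.0003], 0], [0, [0.004, 0, 0.0003], 0]])

```text
time: 18.77
tool_pos: [477.2, -126.8, 26.8]
tcp_rot: [179.4, 1.5, -3.9]
ft_force: [-10.9, 0.2, 8.4]
finger_gap: 32.9
```

```bash
python3 look.py 14; python3 mw.py 11 12 13 14
```

```text
[ 477.16067948 -126.79350604   26.81768247] [179.42495554   1.45248565  -3.87152452] [-10.36967887  -0.07162655   9.84782196] 32.536790973065784 18.925
11 [np.float64(161.5), np.float64(161.5), np.float64(161.5), np.float64(163.5), np.float64(163.5), np.float64(163.5)] 76.56 436.25 width 359.68 z front top 97.92 [ 519.5 -129.2   97.9] cam [ 537.8 -128.4  193.8]
12 [np.float64(185.5), np.float64(185.5), np.float64(185.5), np.float64(187.5), np.float64(187.5), np.float64(187.5)] 76.77 436.0 width 359.23 z front top 99.49 [ 521.1 -129.1   99.5] cam [ 549.2 -129.2  192.4]
13 [np.float64(198.5), np.float64(198.5), np.float64(198.5), np.float64(199.5), np.float64(200.5), np.float64(200.5)] 76.67 436.13 width 359.46 z front top 101.05 [ 521.6 -129.1  101.1] cam [ 554.7 -129.6  192.3]
14 [np.float64(210.5), np.float64(210.5), np.float64(210.5), np.float64(212.5), np.float64(212.5), np.float64(212.5)] 76.77 437.44 width 360.67 z front top 102.47 [ 522.1 -129.3  102.5] cam [ 560.  -129.9  191.6]
```

View pics/s14.png

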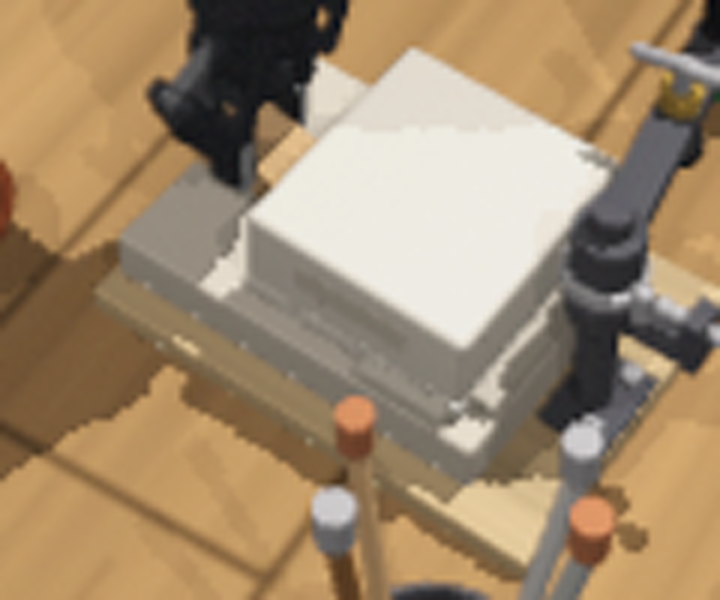

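View pics/wfull14.png

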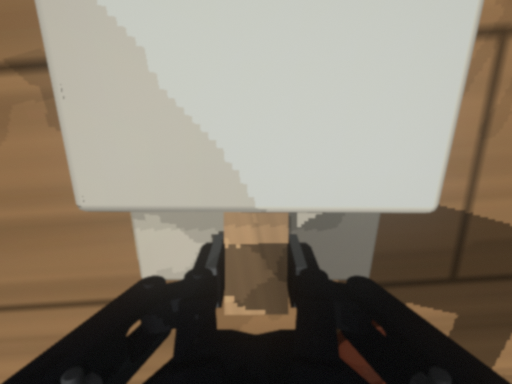

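View pics/t14.png

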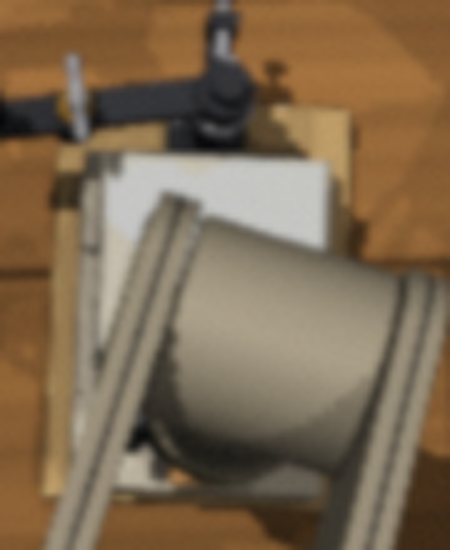

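```bash
python3 - <<'E'
from h import *
for i in range(10):
    s=optics.snapshot("wrist")
st=sense(); print(st["tool_pos"],st["tcp_rot"],st["ft_force"],st["finger_gap"],st["time"],np.abs(st["qd"]).max())
E
python3 look.py 15; python3 mw.py 15
```

```text
[ 477.13377832 -126.79604014   26.81112781] [179.42464637   1.45441539  -3.86932391] [-10.60676869   0.47129959   8.5380221 ] 32.83454835865554 19.425 0.0743472059199266
[ 477.15239154 -126.78644496   26.81515335] [179.42420644   1.45183884  -3.87003879] [-10.70874444  -0.14729144   9.2619506 ] 32.657360417506574 19.575
15 [np.float64(210.5), np.float64(210.5), np.float64(210.5), np.float64(212.5), np.float64(212.5), np.float64(212.5)] 76.77 437.34 width 360.57 z front top 102.47 [ 522.1 -129.2  102.5] cam [ 560.  -129.9  191.6]
```

```bash
python3 - <<'E'
from bench import hand_in
print(hand_in())
E
```

```text
the job is handed in; nothing more can be done
None
```

I parked the hold-down bar, pushed the wedge into the pry slot, and handed the job in with the front edge of the upper half lifted about 4 mm. `hand_in` reports no verdict.

**What I did**
- **Bar:** I gripped its knob and swung it left onto the end stop. Resistance rose to about 41 N there. After release the knob sat where 1.40 rad predicts.
- **Wedge:** I picked it up near the butt with 60 N grip, set it on the ledge and slid it in thin end first.

**Last checks before handing in**
- **Gap:** The wrist camera gave a lift of about 4.5 mm. The distance pushed gave about 3.8 mm, so the two differ by 0.7 mm. Both are inside the 2 to 7 mm range.
- **Steadiness:** Pose and lift did not change over 0.65 s. The wrist force was steady at about 10.7 N horizontally and 9 N upward.
- **Clearance:** I estimate the fingers were about 30 mm in front of the plaster. The other things on the bench looked undisturbed in the pictures.

**What disagreed or failed**
- **Fingertips:** They stood about 26 mm above the reported TCP with the jaws half open, not `r.tip_extent` (11 mm) below it. My first grasp of the knob closed on nothing above it. I then corrected the height from the pictures and by touching the bench.
- **Tool tilt:** The tool pitched about 1.9° while pushing the wedge, so the wedge may sit slightly tilted.
- **Scene-camera tracking:** An optical-flow check of the lift was spoiled by moving shadows, so I did not use it.

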